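# Click the applicator dial to its index and store it

### The job

On the label applicator's control head, turn the big knurled dial clockwise (seen from above) with a fingertip, by friction only, until its white line clicks in line with the pointed index tab; it stands one or two clicks short and must not be turned a click too far. Take the finger off the dial, and then press the round push button on the same head fully down and let it come up again. Do not press the square button, never press the round one before the dial is at the index, and leave the loose parts on and around the head standing where they are.

Things in the scene. Friction and masses are not known exactly. Their poses are not given: they have to be found in the camera images.
- head: Control head: grey metal box, 200 (x) by 320 (y) by 60 mm high, fixed. Origin at the centre of its underside; x points away from the side with the index tab, y to the side where the dial is, z up. Dial axis at (0, 70) mm in this frame, round button (-45, -115), square button (50, -115). Two small loose parts stand on its top near (-70, -35) and (65, -35), between dial and buttons.
- dial (a joint): Turn of the dial in rad, growing clockwise seen from above; 0 when the white line points at the index tab (the target), about -0.52 or -1.05 at the start. A detent every 0.524 rad (30 degrees) pulls it in from up to half a step either side and needs about 0.09 N m to pass; stops at -1.7 and 1.7.
- dial_top (a point): Centre of the dial's flat top face, 88 mm above the table, on its vertical axis. Black disc 110 mm across, 18 mm thick, rim and outer top ribbed. Sprung: sinks after about 2 N, then 1.5 N per mm, to a stop 6 mm down (11 N), and turns when sunk. A finger pressed on the top 40 mm from the axis with 6 to 10 N and moved round carries it along.
- dial_line (a point): Outer end of the white line on the dial's top, 50 mm from the dial's axis; it turns with the dial.
- index_tab (a point): Point of the fixed steel index tab on the head, 64 mm from the dial's axis, 12 mm lower than the dial's top; no part of the tab is higher.
- store_top (a point): Centre of the round push button's flat top: a black cap 30 mm in diameter in a round aluminium housing, nearer the side of the head where the index tab is. It moves with the cap.
- store (a joint): Travel of the round button, m: 0 up, 0.006 fully down (about 5 N); springs back.
- jog_top (a point): Centre of the top of the square push button (30 by 30 mm, black), not to be pressed.
- jog (a joint): Travel of the square button, m: 0 up, 0.006 down; springs back.
- collar: Loose steel ring 32 mm across, 14 mm high, on top of the head; origin under its centre.
- spacer: Loose round aluminium spacer 24 mm across, 30 mm high, on top of the head; origin under its centre.
- roller: Loose aluminium roller standing on the table beside the head, 38 mm across, 110 mm high; origin under its centre.
- core: Loose cardboard tube 80 mm across, 60 mm high, standing on the table beside the head; origin under its centre.
- grease: Loose white jar 52 mm across, 75 mm high, on the table beside the head; origin under its centre.
- wrench: Loose wrench 150 mm long lying on the table beside the head; origin under its middle.
- thumbnut: Loose steel thumb nut 30 mm across, 22 mm high, on the table behind the head; origin under its centre.

How it is judged:
By the outcome, as a careful person would: the job done as asked, in the order asked, and still so for the second after the job is handed in, with the robot touching nothing.
It also fails if it takes over 45 s, if anything falls off the work surface, if the arm or the gripper's body presses on something with over 40 N, if the wrist force passes 120 N, or if a joint passes its speed limit or range.

### The arm

A 6-joint arm with a two-finger parallel gripper is mounted at the origin on the work surface. World frame = base frame: x ahead of the robot, y to its left, z up, the work surface at z = 0. Lengths are in m, angles in degrees, forces in N, time in s.
With the tool pointing down it reaches from about 0.3 to 0.775 m from the base axis. Payload 14.6 kg.
Tool frame: the origin (TCP) lies midway between the tips of the shut fingers; the grasp point (between the pads) lies 19 mm behind it (robot.hold_point_z is the distance from the TCP to the grasp point, in m); z points along the fingers, y is the line along which they close (so a half turn about z gives the same grasp; the last joint's range is limited). The gripper opens to 94 mm and grips with 3 to 60 N. Pads are 16 mm wide; open, the fingers measure 119 mm over their backs; the gripper's body (75 mm by 177 mm) begins 78 mm behind the grasp point.
Start: joints at [-77.899, 17.183, 87.147, -0, 75.671, -3.816], TCP at [0.151, -0.529, 0.205] pointing down, gripper open.
Joint ranges: [-173.82, 173.82], [-45.26, 126.66], [13.44, 144.39], [-59.66, 239.66], [0, 175.72], [-146.38, 146.38]. Speed limits (degrees/s): [127.2, 127.2, 147.25, 180, 180, 180].

### API

Orientations are given as a 3x3 rotation matrix whose columns are the frame's x, y, z axes.
In Python, from station import monitor, cams, robot gives the robot as it stands.
- The arm moves only by the shell command python3 -m inch 'ROWS' [OPENING] [FORCE]. ROWS is JSON, a list of rows, each a list of 6 numbers: the shift along the tool's x, y, z in m, then the turn, a rotation vector about the tool's x, y, z in degrees. A call has exactly 5 rows; each row shifts and turns the commanded pose from where the row before left it, along the tool's axes as they then stand; what a row does not reach is not made up. A row lasts 1/12 s, in which the tool goes at most 41.7 mm and 7.16 degrees, less where a joint would pass 70% of its speed; a pose out of reach is approached as far as the arm can. A call is refused whole if a number of a shift passes 0.0417 or a number of a turn 7.16, either way. A call with a gripper value outside its range is refused whole. OPENING is the closure, from 0 (fully open) to 1 (shut), set as the call begins (- or left out, the last holds). The fingers move at their own pace and stop on an object; FORCE is the grip in N (left out, the last holds). Time passes only in rows, so rows that do not move let the fingers close, or fill a call up. It gives the time, the measured TCP pose, the force, the opening and the grip force at its end, in the units of the state.
- monitor.sense(): the state, without advancing time (a new reading comes with each control period).
- cams.capture(name): name is "side" or "top"; returns a dict with "color" (400x640x3 uint8, red, green, blue), "z_map" (400x640 float32, m along the optical axis (not along the pixel's ray), 0 where there is no reading), "camera_matrix" (3x3 intrinsics, pixels), "R" (3x3) and "t" (3): a world point X has camera coordinates R X + t. Camera axes: x right, y down, z forward; pixel columns grow to the right and rows downward; lengths in m; the calibration is good to about 2 mm. A picture is of the moment at which its call begins.
- robot.job_done(): hands the job in; it is judged then, once.
The state is a dict: "time_s": time; "joints": joint angles; "joint_vel": joint speeds; "joint_torque": joint torques, N m; "tcp_pos": TCP position; "tool_rot": TCP orientation; "ft_force": force on the tool from outside, world axes, zero at the start; "ft_torque": the same for the moment, N m; "gripper_width": opening from 0.0 (shut) to 1.0 (fully open); "grasp_force": force on a finger pad.
Only numpy, scipy, OpenCV 4.12 (cv2) and the standard library are available. Lean on these libraries where they do the work, as an engineer would, in place of code of your own. Each camera call takes 0.05 s, during which the arm holds its last target. There are 200 camera calls.

## Working session

There is one attempt and no reset: what is moved stays moved. The work goes in short steps, Python scripts to look and compute and a shell command to move; the robot and the scene stay as the last step left them, time stands still between calls to the robot, and variables do not carry over. Pictures are saved under pics/ and viewed, at most 10 in all, crops included, and the job is handed in when it is done.

```bash
ls; mkdir -p pics
cat > h.py <<'E'
import numpy as np, cv2
from station import monitor, cams, robot
def shot(n,f):
    c=cams.capture(n); np.savez('pics/'+f+'.npz',**c); cv2.imwrite('pics/'+f+'.png',c['color'][:,:,::-1]); return c
def load(f): return dict(np.load('pics/'+f+'.npz'))
def px(c,u,v,z=None):
    K,R,t=c['camera_matrix'],c['R'],c['t']; d=np.linalg.solve(K,[u,v,1.])
    if z is None: return R.T@(d*c['z_map'][int(v),int(u)]-t)
    o=-R.T@t; r=R.T@d; return o+r*(z-o[2])/r[2]
E
python3 - <<'E'
from h import *
for n in('top','side'): 
    c=shot(n,n+'0'); print(n,-c['R'].T@c['t'],c['camera_matrix'][0,0])
s=monitor.sense(); print(s['tcp_pos'],s['tool_rot'],s['ft_force'],s['gripper_width'])
E
```

```text
pics
top [0.33399989 0.05661892 1.21055464] 407.01787391682
side [ 0.46711336 -0.69622779  0.7866426 ] 446.61208544156193
[ 0.15078814 -0.52869779  0.20495546] [[ 9.61657476e-01  2.74253280e-01 -1.94981016e-04]
 [ 2.74253339e-01 -9.61657006e-01  9.53621015e-04]
 [ 7.40288307e-05 -9.70530973e-04 -9.99999526e-01]] [-0.76983664 -0.8674461   0.14623052] 0.9976476303660402
```

View pics/top0.png

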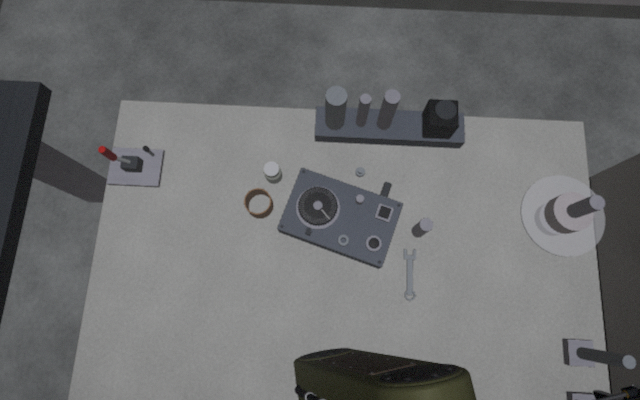

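View pics/side0.png

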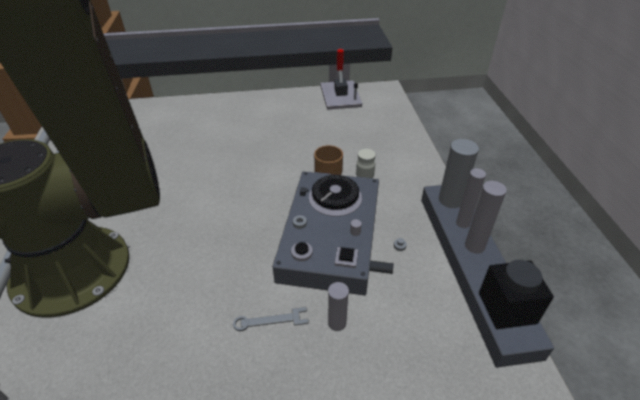

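The top view shows the head at (340,218): dial at about (318,205), round button (374,243), square button (384,212). I'll enlarge both views.

Run:
```python
from h import *
c=load('top0');s=load('side0')
a=cv2.resize(c['color'][160:275,270:410],None,fx=5.5,fy=5.5,interpolation=cv2.INTER_CUBIC)
cv2.imwrite('pics/c1.png',np.clip(a[:,:,::-1]*1.6,0,255))
a=cv2.resize(s['color'][165:295,270:390],None,fx=4.5,fy=4.5,interpolation=cv2.INTER_CUBIC)
cv2.imwrite('pics/c2.png',np.clip(a[:,:,::-1]*1.6,0,255))
```

```text
[ WARN:0@0.169] global loadsave.cpp:1063 imwrite_ Unsupported depth image for selected encoder is fallbacked to CV_8U.
```

View pics/c1.png

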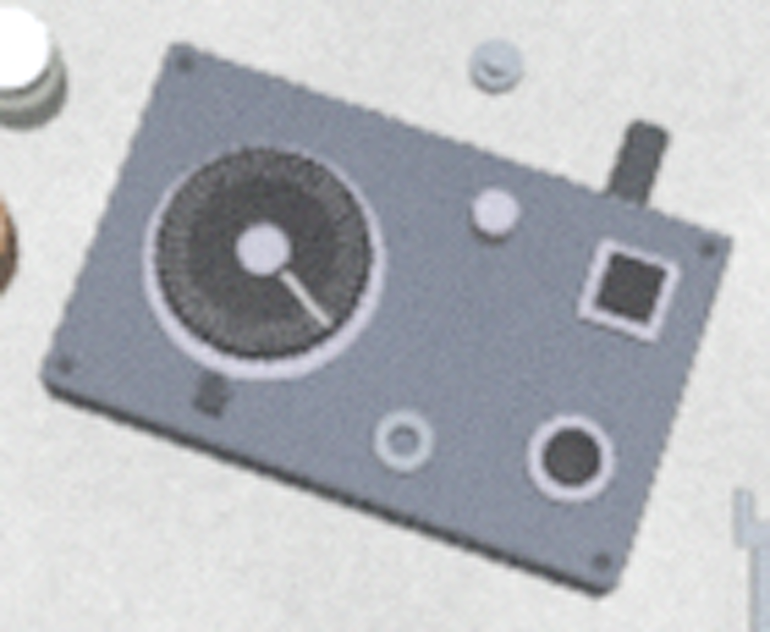

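View pics/c2.png

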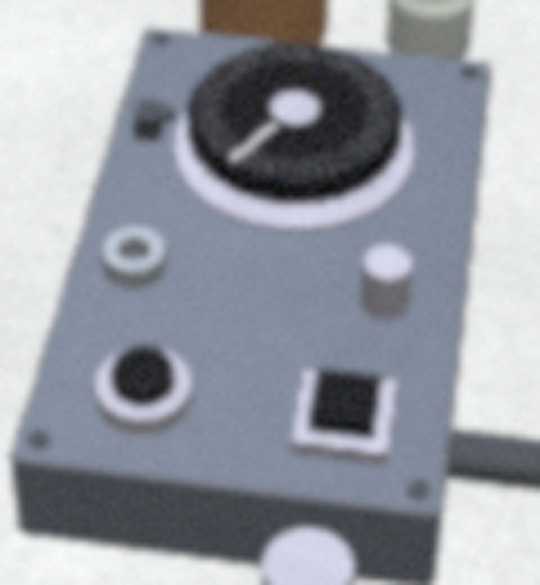

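Crop c1 (scale 5.5, offset 270,160): dial centre (264,250), line end (328,326), tab near (213,385), round button (571,457), square (631,289), collar (404,440), spacer (495,212). Head corners (178,46), (733,240), (607,590), (45,385).

Run:
```python
from h import *
c=load('top0');s=load('side0')
T=lambda u,v,z:px(c,270+u/5.5-.4,160+v/5.5-.4,z)
S=lambda u,v,z:px(s,270+u/4.5-.4,165+v/4.5-.4,z)
cor=[T(*p,.06) for p in((178,46),(733,240),(612,592),(45,385))]
ctr=np.mean(cor,0); y=(cor[0]+cor[3]-cor[1]-cor[2])[:2]; y/=np.linalg.norm(y); x=np.array([y[1],-y[0]])
print('head',ctr,'x',x,'y',y, [np.linalg.norm(cor[i]-cor[i-1]) for i in range(4)])
P=lambda a,b:ctr[:2]+a*x+b*y
print('pred dial',P(0,.07),'btn',P(-.045,-.115),'sq',P(.05,-.115))
d=T(264,250,.09);l=T(328,326,.088);i=T(217,375,.076)
d2=S(296,107,.09);l2=S(233,162,.088)
print('dial',d,d2,'line',l,l2,'btn',T(571,457,.07),S(143,375,.07),'depthbtn',px(c,270+571/5.5,160+457/5.5),px(c,270+250/5.5,160+300/5.5))
for dd,ll in((d,l),(d2,l2),(P(0,.07),l)):
  v=(ll-dd)[:2] if len(dd)==3 else ll[:2]-dd
  ang=np.arctan2(v[1],v[0]); a0=np.arctan2(-x[1],-x[0]); print(np.degrees(ang),np.degrees(a0),np.degrees((a0-ang+np.pi)%(2*np.pi)-np.pi), np.linalg.norm(v))
print('collar',T(404,440,.074),S(134,250,.074),'spacer',T(495,212,.09),S(388,263,.09))
```

```text
head [0.58210991 0.02002956 0.06      ] x [ 0.95531451 -0.29559125] y [0.29559125 0.95531451] [np.float64(0.1976320720632248), np.float64(0.3141594516999245), np.float64(0.19792619190276453), np.float64(0.31141359146144404)]
pred dial [0.60280129 0.08690157] btn [ 0.50512776 -0.07653001] sq [ 0.59588264 -0.10461117]
dial [0.60476304 0.08725082 0.09      ] [0.60679148 0.08526762 0.09      ] line [0.56694493 0.05240473 0.088     ] [0.56849212 0.04999683 0.088     ] btn [ 0.50849812 -0.07550598  0.07      ] [ 0.50893049 -0.0707672   0.07      ] depthbtn [ 0.50558207 -0.07524875  0.08207825] [0.57780402 0.09191143 0.0861871 ]
-137.3421347348681 162.8070052452641 -59.850860019867866 0.05142430318727338
-137.35728285897704 162.8070052452641 -59.835711895758905 0.05206601181147074
-136.10706058910182 162.8070052452641 -61.0859341656341 0.04975651506557426
collar [0.51227727 0.01060234 0.074     ] [0.51286457 0.00807192 0.074     ] spacer [ 0.63105429 -0.03092483  0.09      ] [ 0.63249106 -0.03375282  0.09      ]
```

Both views agree: the dial is at −60°, two clicks short. Plan: press the shut fingertips on the far-left of the dial and carry it round with the tool turning along, which keeps the line visible from the side camera.

```bash
for i in 1 ; do
python3 -m inch '[[0.0295,-0.0237,0,0,0,0],[0.0295,-0.0237,0,0,0,0],[0.0295,-0.0237,0,0,0,0],[0.0295,-0.0237,0,0,0,0],[0.0295,-0.0237,0,0,0,0]]' 1 20
python3 -m inch '[[0.0295,-0.0237,0,0,0,0],[0.0295,-0.0237,0,0,0,0],[0.0295,-0.0237,0,0,0,0],[0.0295,-0.0237,0,0,0,0],[0.0295,-0.0237,0,0,0,0]]'
python3 -m inch '[[0.0295,-0.0237,0,0,0,0],[0.0295,-0.0237,0,0,0,0],[0.0295,-0.0237,0,0,0,0],[0.0295,-0.0237,0,0,0,0],[0.0295,-0.0237,0,0,0,0]]'
python3 -m inch '[[0.0295,-0.0237,0,0,0,0],[0.0295,-0.0237,0,0,0,0],[0.0295,-0.0237,0,0,0,0],[0.0295,-0.0237,0,0,0,0],[0.0295,-0.0237,0,0,0,0]]'
python3 -m inch '[[0,0,0,0,0,-6.6],[0,0,0,0,0,-6.6],[0,0,0,0,0,-6.6],[0,0,0,0,0,-6.6],[0,0,0,0,0,-6.6]]'
python3 -m inch '[[0,0,0,0,0,-6.6],[0,0,0,0,0,-6.6],[0,0,0,0,0,-6.6],[0,0,0,0,0,-6.6],[0,0,0,0,0,0]]'
done
cat >> h.py <<'E'
def go(x,y,z,yaw=None):
    s=monitor.sense(); R=s['tool_rot']; d=R.T@(np.array([x,y,z])-s['tcp_pos'])
    print('tcp',np.round(s['tcp_pos'],4),'yaw',np.degrees(np.arctan2(R[1,0],R[0,0])).round(2),'tilt',R[:2,2].round(4),'toolshift',d.round(4),'F',s['ft_force'].round(2),'t',s['time_s'],'j',s['joints'].round(1),'w',s['gripper_width'])
E
python3 -c "from h import *;go(.615,.125,.12)"
```

```text
time_s: 0.52
tcp_pos: [0.2607, -0.3728, 0.2052]
tool_rot: [[0.962, 0.274, -0.0], [0.274, -0.962, 0.0], [-0.0, -0.0, -1.0]]
ft_force: [1.8, -1.3, 0.2]
gripper_width: 0.683
grasp_force: 0.0
time_s: 0.93
tcp_pos: [0.3701, -0.2183, 0.2054]
tool_rot: [[0.962, 0.274, -0.0], [0.274, -0.962, 0.0], [-0.0, -0.0, -1.0]]
ft_force: [1.0, 0.2, 0.2]
gripper_width: 0.332
grasp_force: 0.0
time_s: 1.35
tcp_pos: [0.4795, -0.0638, 0.2053]
tool_rot: [[0.962, 0.274, -0.0], [0.274, -0.962, 0.0], [-0.0, -0.0, -1.0]]
ft_force: [1.4, -0.8, 1.3]
gripper_width: 0.006
grasp_force: 0.0
time_s: 1.77
tcp_pos: [0.5888, 0.0906, 0.2051]
tool_rot: [[0.962, 0.274, -0.001], [0.274, -0.962, -0.0], [-0.001, -0.0, -1.0]]
ft_force: [0.3, -1.0, -0.1]
gripper_width: 0.006
grasp_force: 0.0
time_s: 2.18
tcp_pos: [0.5881, 0.0888, 0.205]
tool_rot: [[0.653, 0.758, -0.001], [0.758, -0.653, -0.0], [-0.001, -0.001, -1.0]]
ft_force: [0.2, 0.6, 0.2]
gripper_width: 0.007
grasp_force: 0.0
time_s: 2.6
tcp_pos: [0.5881, 0.0887, 0.2051]
tool_rot: [[0.248, 0.969, -0.001], [0.969, -0.248, -0.0], [-0.0, -0.001, -1.0]]
ft_force: [-0.2, -0.3, -0.0]
gripper_width: 0.006
grasp_force: 0.0
tcp [0.5881 0.0887 0.2051] yaw 75.64 tilt [-0.0008 -0.    ] toolshift [0.0418 0.0172 0.085 ] F [-0.24 -0.3  -0.01] t 2.6 j [ 5.1 23.  79.4  0.  77.6 19.4] w 0.005990831916500537
```

```bash
python3 -m inch '[[0.0209,0.0086,0.02,0,0,0],[0.0209,0.0086,0.02,0,0,0],[0,0,0.03,0,0,0],[0,0,0.03,0,0,0],[0,0,0,0,0,0]]' | sed -n 2p
python3 - <<'E'
from h import *
go(.615,.125,.09)
s=shot('side','s1');shot('top','t1')
a=cv2.resize(s['color'][130:280,270:400],None,fx=4,fy=4,interpolation=cv2.INTER_CUBIC)
cv2.imwrite('pics/s1c.png',np.clip(a[:,:,::-1]*1.6,0,255).astype('u1'))
E
```

```text
tcp_pos: [0.6127, 0.1246, 0.0991]
tcp [0.6127 0.1246 0.0991] yaw 75.12 tilt [-0.0094 -0.0014] toolshift [0.001  0.0022 0.0091] F [-1.   -0.61 -0.33] t 3.0167 j [ 8.1 32.6 79.8 -0.  68.1 23. ] w 0.0038657263305954892
```

View pics/s1c.png

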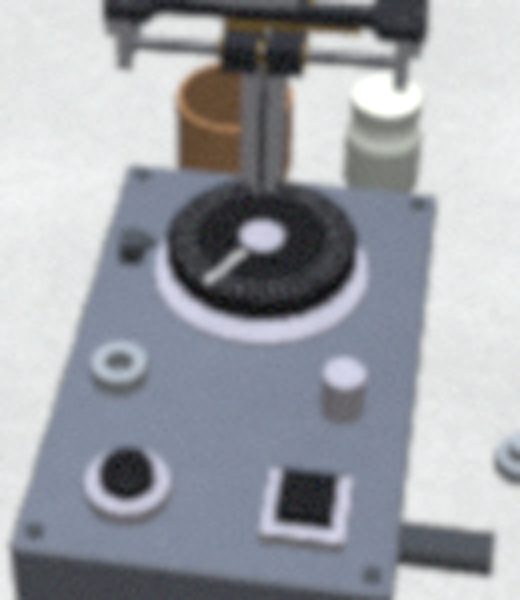

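The fingertip (262,190) hangs over the far part of the dial, hub at (262,235), line end at (208,284) fully visible. Pressing down.

```bash
python3 -m inch '[[0.001,0.002,0.004,0,0,0],[0,0,0.004,0,0,0],[0,0,0.002,0,0,0],[0,0,0.001,0,0,0],[0,0,0,0,0,0]]' | sed -n '2p;/force/p'
python3 -m inch '[[0,0,0.001,0,0,0],[0,0,0.001,0,0,0],[0,0,0.0005,0,0,0],[0,0,0,0,0,0],[0,0,0,0,0,0]]' | sed -n '2p;/force/p'
python3 -c "from h import *;go(.615,.125,.083)"
```

```text
tcp_pos: [0.6177, 0.1252, 0.0947]
ft_force: [-0.3, -0.2, -0.6]
grasp_force: 0.0
tcp_pos: [0.6176, 0.1253, 0.092]
ft_force: [0.4, -0.5, -0.2]
grasp_force: 0.0
tcp [0.6176 0.1253 0.092 ] yaw 75.32 tilt [-0.  0.] toolshift [-0.0009 -0.0025  0.009 ] F [ 0.45 -0.46 -0.18] t 3.95 j [ 8.1 33.4 79.7  0.  67.  22.8] w 0.00683031590712641
```

```bash
python3 -m inch '[[-0.001,-0.002,0.0025,0,0,0],[0,0,0.0015,0,0,0],[0,0,0.001,0,0,0],[0,0,0.001,0,0,0],[0,0,0,0,0,0]]' | sed -n '2p;/force/p'
python3 -m inch '[[0,0,0.001,0,0,0],[0,0,0,0,0,0],[0,0,0,0,0,0],[0,0,0,0,0,0],[0,0,0,0,0,0]]' | sed -n '2p;/ft_force/p'
python3 -m inch '[[0,0,0.001,0,0,0],[0,0,0,0,0,0],[0,0,0,0,0,0],[0,0,0,0,0,0],[0,0,0,0,0,0]]' | sed -n '2p;/ft_force/p'
```

```text
tcp_pos: [0.6156, 0.1248, 0.0861]
ft_force: [-1.3, -0.1, 4.5]
grasp_force: 2.3
tcp_pos: [0.6157, 0.1248, 0.0854]
ft_force: [-0.5, -0.1, 5.7]
tcp_pos: [0.6158, 0.1248, 0.0845]
ft_force: [-0.3, -0.4, 7.0]
```

```bash
python3 -m inch '[[0,0,0.0008,0,0,0],[0,0,0,0,0,0],[-0.00005,0.0021,0,0,0,3],[-0.00005,0.0021,0,0,0,3],[-0.00005,0.0021,0,0,0,3]]' | sed -n '2p;/ft_force/p'
python3 -m inch '[[-0.00005,0.0021,0,0,0,3],[-0.00005,0.0021,0,0,0,3],[-0.00005,0.0021,0,0,0,3],[-0.00005,0.0021,0,0,0,3],[0,0,0,0,0,0]]' | sed -n '2p;/ft_force/p'
cat >> h.py <<'E'
def ang(tag):
    s=shot('side',tag); im=cv2.cvtColor(s['color'],cv2.COLOR_RGB2GRAY).astype('f4')
    R,t,K=s['R'],s['t'],s['camera_matrix']; cx,cy=.6055,.0865
    best=[]
    for th in np.arange(0,360,1.):
        r=np.arange(.02,.046,.002); a=np.radians(th)
        X=np.stack([cx+r*np.cos(a),cy+r*np.sin(a),0*r+.0865],1)@R.T+t
        uv=X@K.T; uv=(uv[:,:2]/uv[:,2:]).astype('f4')
        best.append(np.median(cv2.remap(im,uv[:,0],uv[:,1],cv2.INTER_LINEAR)))
    b=np.array(best); k=np.argsort(b)[::-1][:8]; print('line world deg (target 162.8):',[(int(i),int(b[i])) for i in k])
E
python3 - <<'E'
from h import *
go(.615,.125,.083); ang('s2')
E
```

```text
tcp_pos: [0.6216, 0.123, 0.0838]
ft_force: [-3.0, 0.4, 7.2]
tcp_pos: [0.6298, 0.1184, 0.0841]
ft_force: [1.2, -0.8, 7.3]
tcp [0.6298 0.1184 0.0841] yaw 54.11 tilt [0.0026 0.0001] toolshift [-0.0033 -0.0158  0.0011] F [ 1.21 -0.83  7.31] t 6.0333 j [ 7.4 35.1 78.1 -0.  66.7 43.3] w 0.007871647393677286
line world deg (target 162.8): [(200, 97), (201, 97), (199, 96), (202, 95), (203, 93), (198, 93), (204, 91), (197, 89)]
```

Dial follows without slip (line 222.7° → 200.5° after 21°). Continue.

```bash
python3 -m inch '[[-0.00005,0.0021,0,0,0,3],[-0.00005,0.0021,0,0,0,3],[-0.00005,0.0021,0,0,0,3],[-0.00005,0.0021,0,0,0,3],[-0.00005,0.0021,0,0,0,3]]' | sed -n '2p;/ft_force/p'
python3 -m inch '[[-0.00005,0.0021,0,0,0,3],[-0.00005,0.0021,0,0,0,3],[-0.00005,0.0021,0,0,0,3],[-0.00005,0.0021,0,0,0,3],[0,0,0,0,0,0]]' | sed -n '2p;/ft_force/p'
python3 - <<'E'
from h import *
go(.615,.125,.083); ang('s3')
E
```

```text
tcp_pos: [0.6369, 0.1118, 0.084]
ft_force: [-0.5, 2.5, 6.8]
tcp_pos: [0.6419, 0.104, 0.0841]
ft_force: [2.6, -0.5, 7.6]
tcp [0.6419 0.104  0.0841] yaw 27.1 tilt [ 0.0024 -0.0001] toolshift [-0.0144 -0.0309  0.001 ] F [ 2.58 -0.53  7.63] t 6.9167 j [ 6.  36.2 76.2 -0.  67.4 68.9] w 0.001808240806740809
line world deg (target 162.8): [(171, 91), (172, 90), (173, 89), (170, 89), (174, 88), (175, 88), (176, 87), (177, 86)]
```

```bash
python3 -m inch '[[-0.00005,0.0021,0,0,0,3],[-0.00005,0.0021,0,0,0,3],[0,0.0014,0,0,0,2],[0,0,0,0,0,0],[0,0,0,0,0,0]]' | sed -n '2p;/ft_force/p'
python3 -c "
from h import *
ang('s4')"
python3 -m inch '[[0,0,-0.003,0,0,0],[0,0,-0.003,0,0,0],[0,0,-0.01,0,0,0],[0,0,-0.03,0,0,0],[0,0,-0.03,0,0,0]]' | sed -n '2p;/ft_force/p'
python3 - <<'E'
from h import *
go(.507,-.075,.12); ang('s5')
s=load('s5')
a=cv2.resize(s['color'][130:280,270:400],None,fx=4,fy=4,interpolation=cv2.INTER_CUBIC)
cv2.imwrite('pics/s5c.png',np.clip(a[:,:,::-1]*1.6,0,255).astype('u1'))
E
```

```text
tcp_pos: [0.6439, 0.0993, 0.084]
ft_force: [0.7, 0.4, 7.7]
line world deg (target 162.8): [(165, 93), (164, 92), (163, 92), (166, 92), (162, 91), (161, 90), (167, 89), (168, 87)]
tcp_pos: [0.6424, 0.0993, 0.1591]
ft_force: [-0.3, -0.2, 0.8]
tcp [0.6424 0.0993 0.1591] yaw 19.32 tilt [-0.0033 -0.0003] toolshift [-0.1853  0.1197  0.0397] F [-0.35 -0.18  0.85] t 7.85 j [ 5.6 32.2 72.1 -0.  75.9 76.2] w 0.0034800457551839603
line world deg (target 162.8): [(156, 89), (157, 89), (158, 89), (159, 88), (160, 87), (155, 87), (154, 86), (161, 83)]
```

View pics/s5c.png

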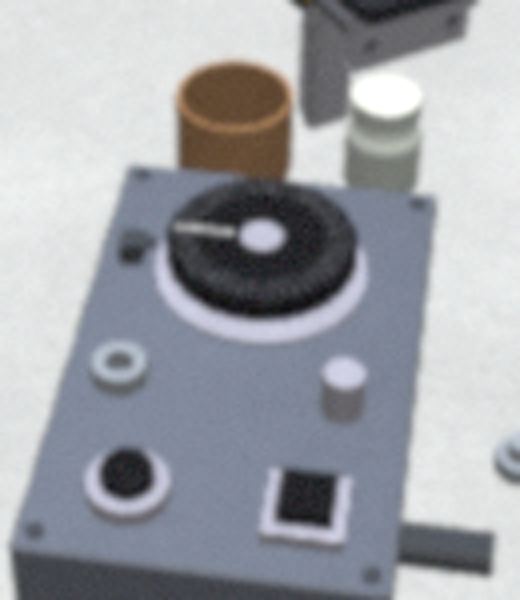

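The finger is clear; the line now runs from the hub (262,235) to (175,227), pointing near the tab at (135,245). Checking its angle at the raised height, plus the button position.

Run:
```python
from h import *
s=load('s5')
S=lambda u,v,z:px(s,270+u/4-.4,130+v/4-.4,z)
d=S(262,235,.09); l=S(175,227,.088); l2=S(236,232,.088)
for p,q in((l,d),(l,l2)):print(p,q,np.degrees(np.arctan2(*(p-q)[[1,0]])))
print('tab',S(153,241,.076)-S(262,237,.088))
b=S(127,472,.08);print('btn',b)
go(*b[:2],.12)
```

```text
[0.55641662 0.10213305 0.088     ] [0.60615764 0.08545832 0.09      ] 161.46724435274828
[0.55641662 0.10213305 0.088     ] [0.59170969 0.0925418  0.088     ] 164.7964635648316
tab [-0.06299538  0.01906903 -0.012     ]
btn [ 0.50838578 -0.07857258  0.08      ]
tcp [0.6448 0.0995 0.167 ] yaw 19.32 tilt [0.007  0.0007] toolshift [-0.188   0.1228  0.046 ] F [0.94 0.78 5.29] t 7.9 j [ 5.6 31.8 71.6  0.  76.1 76.2] w 0.00556424198763674
```

Dial is at the index (161–165°, target 163°; tab direction 163°). Now the round button.

```bash
python3 -m inch '[[-0.0313,0.0205,0,0,0,0],[-0.0313,0.0205,0,0,0,0],[-0.0313,0.0205,0,0,0,0],[-0.0313,0.0205,0,0,0,0],[-0.0313,0.0205,0,0,0,0]]' | sed -n '2p;/ft_force/p'
python3 -m inch '[[-0.0313,0.0205,0,0,0,0],[0,0,0.03,0,0,0],[0,0,0.03,0,0,0],[0,0,0,0,0,0],[0,0,0,0,0,0]]' | sed -n '2p;/ft_force/p'
python3 - <<'E'
from h import *
go(.508,-.0765,.09)
s=shot('side','s6')
a=cv2.resize(s['color'][150:290,260:390],None,fx=4,fy=4,interpolation=cv2.INTER_CUBIC)
cv2.imwrite('pics/s6c.png',np.clip(a[:,:,::-1]*1.6,0,255).astype('u1'))
E
```

```text
tcp_pos: [0.528, -0.0502, 0.1593]
ft_force: [0.6, -0.5, 0.2]
tcp_pos: [0.5062, -0.0787, 0.099]
ft_force: [0.8, 0.0, 0.9]
tcp [ 0.5062 -0.0787  0.099 ] yaw 19.32 tilt [-0.0023  0.0006] toolshift [ 0.0024 -0.0015  0.009 ] F [0.83 0.05 0.92] t 8.7333 j [-12.9  19.2  99.7   0.   61.2  57.7] w 0.004109034125510655
```

View pics/s6c.png

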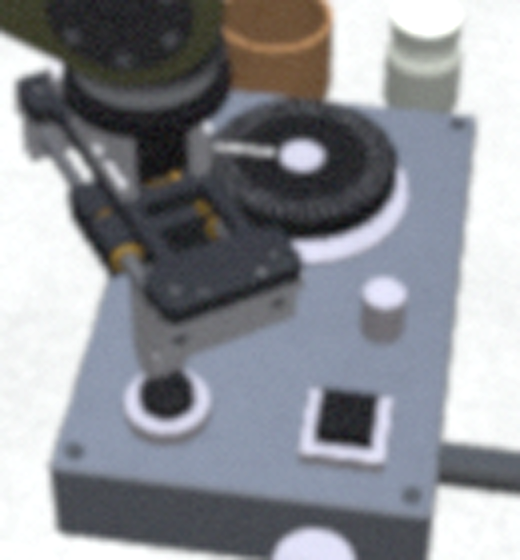

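The fingertip (165,368) hangs right over the round cap (168,393), clear of the collar. Pressing.

```bash
python3 -m inch '[[0.002,-0.001,0.005,0,0,0],[0,0,0.005,0,0,0],[0,0,0.005,0,0,0],[0,0,0.002,0,0,0],[0,0,0,0,0,0]]' | sed -n '2p;/ft_force/p'
python3 -m inch '[[0,0,0.001,0,0,0],[0,0,0.001,0,0,0],[0,0,0,0,0,0],[0,0,0,0,0,0],[0,0,0,0,0,0]]' | sed -n '2p;/ft_force/p'
```

```text
tcp_pos: [0.5083, -0.0771, 0.0819]
ft_force: [-0.6, 1.1, 1.9]
tcp_pos: [0.5084, -0.0772, 0.0803]
ft_force: [-0.3, 1.2, 2.9]
```

```bash
python3 -m inch '[[0,0,0.001,0,0,0],[0,0,0.001,0,0,0],[0,0,0.001,0,0,0],[0,0,0,0,0,0],[0,0,0,0,0,0]]' | sed -n '2p;/ft_force/p'
python3 -m inch '[[0,0,0.001,0,0,0],[0,0,0,0,0,0],[0,0,0,0,0,0],[0,0,0,0,0,0],[0,0,0,0,0,0]]' | sed -n '2p;/ft_force/p'
```

```text
tcp_pos: [0.5083, -0.0773, 0.0772]
ft_force: [0.7, 2.7, 3.4]
tcp_pos: [0.5083, -0.0773, 0.0763]
ft_force: [-0.6, 2.3, 6.0]
```

```bash
python3 -m inch '[[0,0,0.001,0,0,0],[0,0,0,0,0,0],[0,0,0,0,0,0],[0,0,0,0,0,0],[0,0,0,0,0,0]]' | sed -n '2p;/ft_force/p'
python3 -m inch '[[0,0,0.0005,0,0,0],[0,0,0,0,0,0],[0,0,0,0,0,0],[0,0,0,0,0,0],[0,0,0,0,0,0]]' | sed -n '2p;/ft_force/p'
```

```text
tcp_pos: [0.5084, -0.0773, 0.076]
ft_force: [-5.1, 3.5, 15.6]
tcp_pos: [0.5085, -0.0773, 0.0759]
ft_force: [-6.8, 3.9, 20.6]
```

Bottomed out: 6 mm from first contact (0.082), with force rising to 20 N. Release and retreat.

```bash
python3 -m inch '[[0,0,-0.003,0,0,0],[0,0,-0.005,0,0,0],[0,0,-0.01,0,0,0],[0,0,-0.03,0,0,0],[0,0,-0.03,0,0,0]]' | sed -n '2p;/ft_force/p'
python3 -m inch '[[-0.03,0.01,-0.01,0,0,0],[-0.03,0.01,-0.01,0,0,0],[-0.03,0.01,-0.01,0,0,0],[0,0,0,0,0,0],[0,0,0,0,0,0]]' | sed -n '2p;/ft_force/p'
python3 - <<'E'
from h import *
ang('s7'); s=load('s7')
a=cv2.resize(s['color'][150:290,260:390],None,fx=4,fy=4,interpolation=cv2.INTER_CUBIC)
cv2.imwrite('pics/s7c.png',np.clip(a[:,:,::-1]*1.6,0,255).astype('u1'))
E
```

```text
tcp_pos: [0.5074, -0.0773, 0.1531]
ft_force: [1.0, -0.2, 0.2]
tcp_pos: [0.4328, -0.1362, 0.1836]
ft_force: [-0.2, -0.2, -0.6]
line world deg (target 162.8): [(157, 98), (158, 98), (159, 98), (156, 97), (160, 97), (155, 96), (154, 95), (161, 92)]
```

View pics/s7c.png

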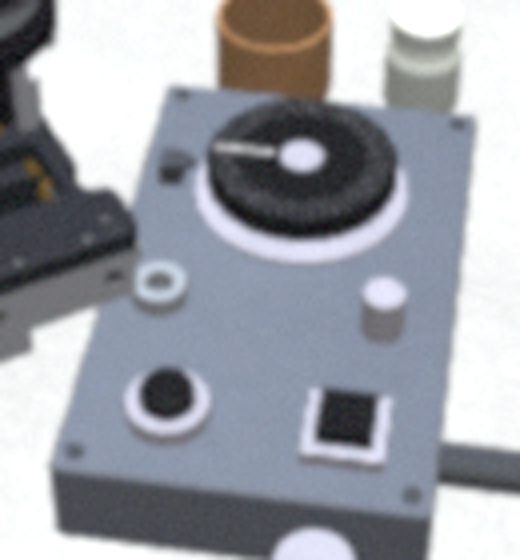

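The line points from the hub (302,156) to (215,149) toward the tab, the round cap (168,393) is back up, and the collar (160,284) and spacer (384,308) are where they were.

```bash
python3 -c "from h import *;print(robot.job_done())"
```

```text
the job is handed in; nothing more can be done
None
```

I turned the dial two clicks clockwise so its line points at the index tab, took the finger off, then pressed the round button fully down and let it come up. The square button was not pressed and the parts on the head still stood where they were. The job is handed in; it returned no verdict.

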